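Turn a cast block out of its mould in a turnover cradle

ROBOT

A 6-joint arm with a two-finger parallel gripper is mounted at the origin on the work surface. World frame = base frame: x ahead of the robot, y to its left, z up, the work surface at z = 0. Lengths are in m, angles in rad, forces in N, time in s.
With the tool pointing down it reaches from about 0.325 to 0.75 m from the base axis. Payload 7.6 kg.
Tool frame: the origin (TCP) lies on the centre line of the jaws, within the pads' length; the fingertips stand 19 mm ahead of it and the grasp point (between the pads) is the TCP; z points along the fingers, y is the line along which they close (so a half turn about z gives the same grasp; the last joint's range is limited). The gripper opens to 85 mm and grips with 20 to 120 N. Pads are 22 mm wide; open, the fingers measure 114 mm over their backs; the gripper's body (76 mm by 85 mm) begins 54 mm behind the grasp point. The pads swing forward as they close: fully open they stand 13 mm farther back than shut.
Start: joints at [1.246, 0.052, 1.401, -0, 1.689, -0.07], TCP at [0.132, 0.508, 0.25] pointing down, gripper open.
Joint ranges: [-2.9, 2.9], [-0.91, 2.17], [0.12, 2.37], [-1.06, 4.2], [0.26, 2.73], [-2.93, 2.93]. Speed limits (rad/s): [2.57, 2.57, 3.01, 3.14, 3.14, 3.14].

INTERFACE

Orientations are given as a unit quaternion [x, y, z, w].
In Python, from workcell import monitor, vision, workorder gives the robot as it stands. The module is installed in compiled form; this text tells all that it offers.
- The arm moves only by the tool arm_command, never from a script. Its argument "plan" is a list of rows, each an object of numbers: "dx", "dy", "dz": the shift along the tool's x, y, z in m; "yaw": the turn about the tool's z in rad. In form: [{"dx": .., "dy": .., "dz": .., "yaw": ..}, ...]. A call has 1 to 12 rows; each row is the pose to reach, as a shift and turn from the pose commanded when the call began, along the tool's axes at that moment; what a row does not reach only later rows make up. A row lasts 1/10 s, in which the tool goes at most 50 mm and 8.59 degrees, less where a joint would pass 70% of its speed; a pose out of reach is approached as far as the arm can. A call with a gripper value outside its range is refused whole. "grip" is the opening, from 0 (shut) to 1 (fully open), set as the call begins (left out, the last holds). The fingers move at their own pace and stop on an object; "newtons" is the grip in N (left out, the last holds). Time passes only in rows, so rows that repeat a pose let the fingers close. It gives the time, the measured TCP pose, the force, the opening and the grip force at its end, in the units of the state.
- monitor.observe(): the state, without advancing time (a new reading comes with each control period).
- vision.snapshot(name): name is "scene" or "top" or "wrist"; returns a dict with "color" (480x640x3 uint8, blue, green, red), "K" (3x3 intrinsics, pixels), "distortion" ([k1, k2, p1, p2, k3] as OpenCV has them; the pictures are not rectified), "view" (4x4, takes a point from world to camera coordinates). Camera axes: x right, y up, looking along -z (the intrinsics and any distortion apply to the point x, -y, -z); pixel columns grow to the right and rows downward; lengths in m; the calibration is good to about 2 mm. A picture is of the moment at which its call begins. There is no depth.
- workorder.job_done(): hands the job in; it is judged then, once.
The state is a dict: "time_s": time; "qpos": joint angles; "qd": joint speeds; "effort": joint torques, N m; "position": TCP position; "eef_rot": TCP orientation; "force": force on the tool from outside, world axes, zero at the start; "moment": the same for the moment, N m; "width": finger opening in m; "finger_force": force on a finger pad.
Only numpy, scipy, OpenCV 4.12 (cv2) and the standard library are available. Lean on these libraries where they do the work, as an engineer would, in place of code of your own. Each camera call takes 0.05 s, during which the arm holds its last target. There are 200 camera calls.

TASK

A concrete block is still sitting in its open mould on the feed shelf of the turnover jig. Lay the loose plywood board squarely over the mould, batten up and flush with the rim, let go of it, push mould and board together along the shelf right home into the cradle against its end wall, and then swing the cradle's handle slowly up and over to its far stop, so that the block and board lie beneath and the mould is on top. Do not let the cradle whirl round, leave the pair inside it, and do not disturb the tin, tape roll, hammer and bottle on the bench.

Things in the scene. Friction and masses are not known exactly. Their poses are not given: they have to be found in the camera images.
- jig: Fixed plywood turnover jig, 360 mm long in y. Origin at bench level; x across, y along the feed shelf away from the cradle, z up. Shelf top 48 mm above the bench, y = -20 to +160 mm, between fences 96 mm apart inside, 20 mm above the shelf. Along -y: cradle mouth at y = -36 mm, its end wall's inner face at y = -150 mm, then a post 115 mm high at y = -170 to -190 mm.
- cradle (a joint): Angle of the cradle about the jig's y axis, rad. 0 at the start: level, handle on the jig's -x side; growing lifts the handle up and over; 3.14: turned right over on its stop, handle on the +x side. Balanced, stiff bearing (0.35 N m, 3 to 5 N at the handle): stays where it is left. A gripper opening may drag it a little off its stop.
- cradle_centre (a point): Centre of the cradle on its turning axis, in the jig at (0, -93, 85) mm; axes as the jig's at joint 0, turning with the cradle. An aluminium slat sleeve open only at its +y mouth: inside 100 wide (x), 77 high (z), 114 mm deep (y), outside 110 x 87 mm; floor 1.5 mm below the shelf.
- cradle_handle (a point): Middle of the handle: a round 12 mm steel bar 100 mm long, parallel to the jig's y, held by an arm at each end, 106 mm from the turning axis; 45 mm free between bar and sleeve. Starts level with the axis, 85 mm above the bench, on the jig's -x side. The bar can turn within a pinching grip.
- mould: Black plastic open-topped mould (loose), 90 (x) x 120 (y) x 38 (z) mm, walls and floor 7 mm; origin: centre of its underside, z towards its open mouth. Starts mouth up on the feed shelf, its long side along the shelf.
- block: Cast concrete block (loose in the mould), 72 x 102 x 29 mm, about 0.42 kg, origin at the centre of its underside, z up at the start. Its top starts 2 mm below the mould's rim; it will fall out if turned without the board.
- board: Plywood board, 90 (x) x 120 (y) x 10 mm thick, with one wooden batten along the middle of its upper face: 30 (x) x 120 (y) x 24 (z) mm, total height 34 mm. Origin: centre of the flat underside, z towards the batten. Starts flat on the bench to the left or the right of the jig, batten up; 0.16 kg. Mould with board on it stands 72 mm high.
- tin: Bystander: small tin, 72 mm diameter, 85 mm high, origin under its centre; stands on the other side of the jig from the board.
- tape: Bystander: roll of paper tape lying flat, 100 mm diameter, 48 mm high, origin under its centre.
- hammer: Bystander: hammer lying on the bench.
- glue: Bystander: white plastic bottle, 56 mm diameter, 170 mm high, origin under its centre.
- cradle_end (a point): Middle of the inner face of the cradle's end wall, where the pair stops; axes as cradle_centre. A pair pushed home (its centre 60 mm from here along y) sticks 6 mm out of the mouth and clears the shelf when turned; one left over about 15 mm short strikes the shelf.
Not all that is in view belongs to the job. Leave any purple or turquoise look-alike of the board alone. There is more than one size of the mould; the one meant has the size given above.

How it is judged:
On the way, in this order (a step that is already met when the one before it is completed fails the run):
1. the board lies flush on the mould's rim (within 8 mm and 0.1 rad), batten up, let go (horizontal distance between board and mould below 0.008 m and z of board in the frame of mould between 0.034 and 0.042 m and angle between the y axis of board and the y axis of mould, either way round below 0.1 rad and angle between board's own z axis and vertical below 0.1 rad and contact force between the fingers and board below 0.3 N), for 0.2 s.
2. mould and board together are home in the level cradle (within about 6 mm of its end wall) (value of joint cradle below 0.1 rad and y of mould in the frame of cradle_centre below 0.009 m and y of board in the frame of cradle_centre below 0.011 m and z of board in the frame of mould between 0.034 and 0.042 m and angle between mould's own z axis and vertical below 0.1 rad), for 0.2 s.
3. the cradle is turned right over (value of joint cradle above 3.03 rad), for 0.2 s.
At the end, for the whole second after the job is handed in: The cradle is at its far stop (joint above 3.03 rad), the pair is inside it at rest (mould within 9 mm of home), all three upside down (within 0.26 rad of fully inverted): board below, block lying on the board, mould on top closed against the board (centres within 12 mm) (value of joint cradle above 3.03 rad and angle between each of mould, board, block's own z axis and vertical above 2.88 rad and y of mould in the frame of cradle_centre between -0.01 and 0.012 m and horizontal distance between mould and cradle_centre below 0.02 m and horizontal distance between board and mould below 0.012 m and z of board in the frame of mould between 0.034 and 0.043 m and horizontal distance between block and mould below 0.008 m and z of block in the frame of mould between 0.0075 and 0.013 m and linear speed of each of mould, board, block below 0.02 m/s); the robot touches nothing.
It fails at once if the cradle is swung or let fall faster than 3 rad/s (velocity of joint cradle above 3 rad/s).
It fails at once if a bystander is moved by more than 30 mm (distance of any of tin, tape, hammer, glue from where it was at the start of the episode above 0.03 m).
It also fails if it takes over 72 s, if anything falls off the work surface, if the arm or the gripper's body presses on something with over 40 N, if the wrist force passes 120 N, or if a joint passes its speed limit or range.

## Working session

There is one attempt and no reset: what is moved stays moved. The work goes in short steps, Python scripts to look and compute and a tool call to move; the robot and the scene stay as the last step left them, time stands still between calls to the robot, and variables do not carry over. Pictures are saved under pics/ and viewed, at most 10 in all, crops included, and the job is handed in when it is done.

Besides the shell and the picture viewer there is one more tool, called after ">>>" by a JSON object that holds its "method" and its "body", one argument or row to a line. arm_command: Moves the arm, as the interface text tells. Its arguments: {"type":"object","properties":{"plan":{"type":"array","items":{"type":"object","properties":{"dx":{"type":"number"},"dy":{"type":"number"},"dz":{"type":"number"},"yaw":{"type":"number"}}}},"grip":{"type":"number"},"newtons":{"type":"number"}},"required":["plan"]}

```bash
mkdir -p pics; cat > h.py <<'E'
import cv2,numpy as np
from workcell import monitor,vision,workorder
def snap(n,f=None):
    s=vision.snapshot(n); 
    if f: cv2.imwrite('pics/'+f+'.png',s['color'])
    return s
def ray(s,uv):
    K=np.array(s['K'],float);D=np.array(s['distortion'],float);V=np.array(s['view'],float)
    p=cv2.undistortPoints(np.array(uv,float).reshape(-1,1,2),K,D).reshape(-1,2)
    d=np.c_[p[:,0],-p[:,1],-np.ones(len(p))]@V[:3,:3]
    return -V[:3,:3].T@V[:3,3],d
def plane(s,uv,z):
    c,d=ray(s,uv); return c+d*((z-c[2])/d[:,2])[:,None]
def proj(s,P):
    V=np.array(s['view'],float);P=np.array(P,float).reshape(-1,3)@V[:3,:3].T+V[:3,3]
    P=P*[1,-1,-1]
    return cv2.projectPoints(P,np.zeros(3),np.zeros(3),np.array(s['K'],float),np.array(s['distortion'],float))[0].reshape(-1,2)
E
python3 - <<'E'
from h import *
np.set_printoptions(precision=3,suppress=True)
for n in('top','scene'):
    s=snap(n,n+'0');print(n,ray(s,[[320,240]]))
    import pickle;pickle.dump(s,open(n+'0.pkl','wb'))
o=monitor.observe();print(o)
E
```

```text
top (array([0.371, 0.012, 1.266]), array([[ 0.156, -0.012, -0.988]]))
scene (array([ 1.32 , -0.161,  1.15 ]), array([[-0.568,  0.125, -0.813]]))
{'time_s': 0.1, 'qpos': array([ 1.246,  0.053,  1.402,  0.   ,  1.689, -0.07 ]), 'qd': array([ 0.002, -0.002, -0.002,  0.001,  0.001,  0.001]), 'effort': array([  0.001, -38.258, -36.098,  -0.   ,   0.005,  -0.   ]), 'position': array([0.132, 0.508, 0.25 ]), 'eef_rot': array([ 0.127,  0.992, -0.001, -0.   ]), 'force': array([-0.064, -0.27 ,  0.275]), 'moment': array([0.002, 0.029, 0.003]), 'finger_force': 0.0, 'width': 0.08555942719822311}
```

View pics/top0.png

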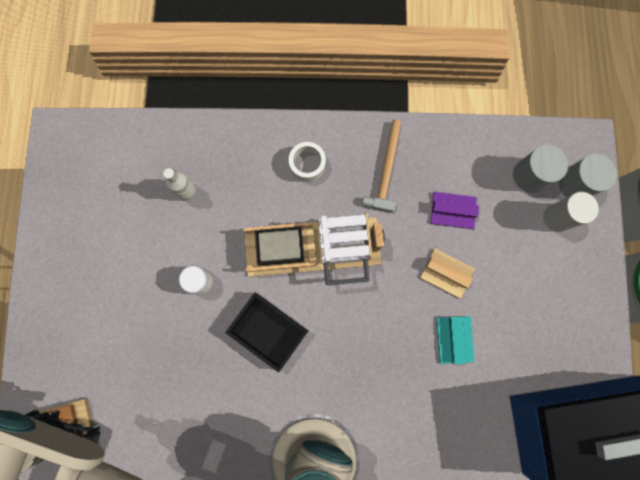

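View pics/scene0.png

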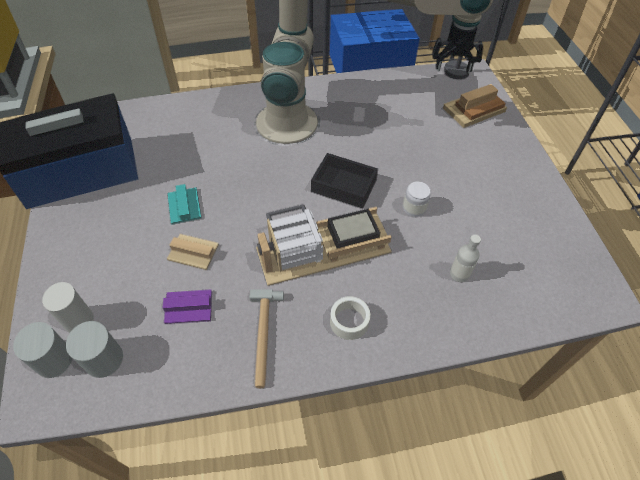

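The top view shows the jig at about (315,248), with its axes nearly along the world axes, the cradle at (345,238) and the handle at (347,272).

- **Board candidates:** plywood at (448,273), purple at (455,210), turquoise at (456,340) and a brown item at (70,415). The plywood one fits: it is bare wood, beside the jig, and the tin at (195,281) is on the other side.
- **Mould candidates:** (280,246) on the shelf holding the block, and a larger empty one at (267,332). The one on the shelf fits.

I'll confirm both in an enlarged crop.

```bash
python3 - <<'E'
from h import *
import pickle
t=pickle.load(open('top0.pkl','rb'))['color'];s=pickle.load(open('scene0.pkl','rb'))['color']
r=lambda i,x,y,w,h,W,H:cv2.resize(i[y:y+h,x:x+w],(W,H),interpolation=cv2.INTER_CUBIC)
a=np.hstack([r(t,235,200,160,100,480,300),r(t,410,245,80,75,320,300)])
b=np.hstack([r(s,245,195,160,100,480,300),r(s,150,220,80,75,320,300)])
cv2.imwrite('pics/crop1.png',np.vstack([a,b]))
E
```

```text
(no output)
```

View pics/crop1.png

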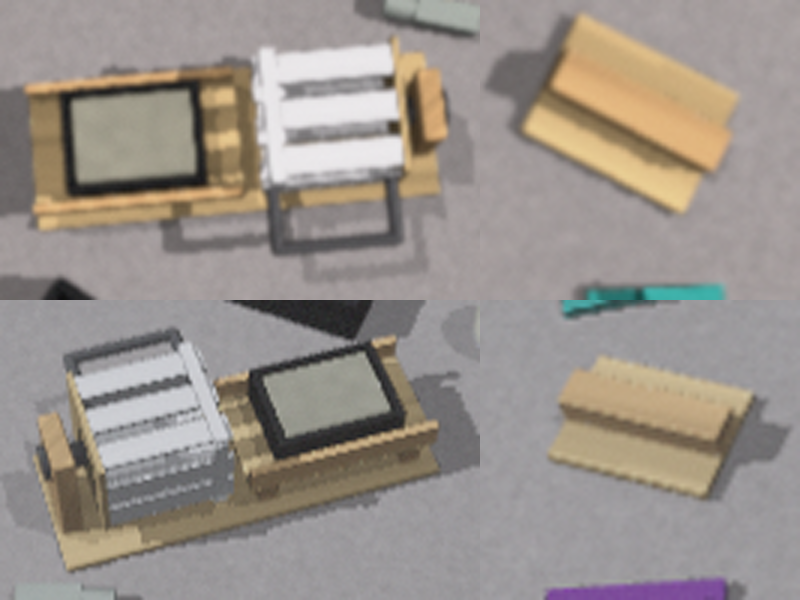

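```bash
python3 - <<'E'
from h import *
import pickle
np.set_printoptions(precision=4,suppress=True)
t=pickle.load(open('top0.pkl','rb'));s=pickle.load(open('scene0.pkl','rb'))
def rect(P):
    (c,wh,a)=cv2.minAreaRect((P[:,:2]*1000).astype(np.float32));return np.round(c,1),np.round(wh,1),round(a,2)
for n,S,o in(('top',t,[[435.5,248.5],[474.5,268.75],[461.25,298],[420.75,277.5]]),('scene',s,[[180,234.5],[218,243],[206.5,269.25],[167,259.5]])):
    P=plane(S,o,.010);print(n,'board',P[:,:2].mean(0),rect(P),P[:,:2].tolist())
for n,S,b in(('top',t,(255,225,50,42)),('scene',s,(325,205,60,45))):
    x,y,w,h=b;I=S['color'].astype(int)[y:y+h,x:x+w]
    d=(I.max(2)<60).astype(np.uint8)
    k,l,st,_=cv2.connectedComponentsWithStats(d);i=1+st[1:,4].argmax()
    cs,_=cv2.findContours((l==i).astype(np.uint8),cv2.RETR_CCOMP,cv2.CHAIN_APPROX_NONE);cs=sorted(cs,key=cv2.contourArea)[::-1]
    for c,z in zip(cs[:2],(.086,.085)):
        P=plane(S,c.reshape(-1,2)+[x,y],z);print(n,'mould/hole',rect(P))
f=lambda x,y:[235+x/3,200+y/3]
H=plane(t,[f(276,244),f(394,238)],.085);print('handle bar ends',H[:,:2])
E_=plane(t,[f(28,90),f(40,208)],.068);print('fence +y ends',E_[:,:2])
B=plane(t,[f(40,228),f(440,190)],0.01);print('base -x edge',B[:,:2])
print('sleeve top corners',plane(t,[f(262,48),f(393,42),f(403,178),f(270,187)],.1285)[:,:2])
E
```

```text
top board [ 0.4879 -0.3478] (array([ 488.5, -347.6]), array([119.6,  88.8]), 64.03) [[0.553610196349549, -0.31525940810178116], [0.501005825695116, -0.4196533385789402], [0.42236430902421335, -0.3819417232485458], [0.47473833109215624, -0.27440464022549976]]
scene board [ 0.4933 -0.3448] (array([ 493.4, -344.4]), array([119.5,  90.6]), 63.89) [[0.42720703519592984, -0.37845398096295346], [0.47827855722634005, -0.2723723970478671], [0.5604212726940545, -0.3107147063454431], [0.5074149342470953, -0.41776948006099157]]
top mould/hole (array([541.4, 100.1]), array([ 88.7, 116. ]), 6.65)
top mould/hole (array([542.9, 100.2]), array([ 80.9, 110.1]), 6.06)
scene mould/hole (array([552.3,  96.7]), array([ 99. , 127.5]), 6.61)
scene mould/hole (array([547. ,  99.5]), array([ 83.9, 109.3]), 6.61)
handle bar ends [[ 0.4541 -0.0227]
 [ 0.4612 -0.1209]]
fence +y ends [[0.5828 0.1924]
 [0.4813 0.1777]]
base -x edge [[ 0.4688  0.185 ]
 [ 0.5105 -0.1701]]
sleeve top corners [[ 0.6111 -0.0072]
 [ 0.6185 -0.1145]
 [ 0.5065 -0.123 ]
 [ 0.4969 -0.0158]]
```

The crop shows a plywood board with a single batten, with corners at top pixels (435,248), (474,269), (461,298) and (421,277). It measures about 120 x 89 mm, so it matches. The shelf mould measures about 90 x 120 mm with the block inside, so that is the right mould. I'll move to the board now.

>>> {"method": "arm_command", "body": {
  "plan": [
    {"dx": -0.411, "dy": -0.315, "yaw": 1.77},
    {"dx": -0.411, "dy": -0.315, "yaw": 1.77},
    {"dx": -0.411, "dy": -0.315, "yaw": 1.77},
    {"dx": -0.411, "dy": -0.315, "yaw": 1.77},
    {"dx": -0.411, "dy": -0.315, "yaw": 1.77},
    {"dx": -0.411, "dy": -0.315, "yaw": 1.77},
    {"dx": -0.411, "dy": -0.315, "yaw": 1.77},
    {"dx": -0.411, "dy": -0.315, "yaw": 1.77},
    {"dx": -0.411, "dy": -0.315, "yaw": 1.77},
    {"dx": -0.411, "dy": -0.315, "yaw": 1.77},
    {"dx": -0.411, "dy": -0.315, "yaw": 1.77},
    {"dx": -0.411, "dy": -0.315, "yaw": 1.77}
  ],
  "grip": 0.7
}}

```text
invalid input
```

```bash
cat >> h.py <<'E'
from scipy.spatial.transform import Rotation as R
def go(x,y,z,deg=None):
    o=monitor.observe();M=R.from_quat(o['eef_rot']).as_matrix()
    a=np.degrees(np.arctan2(M[1,1],M[0,1]));d=M.T@(np.array([x,y,z])-o['position'])
    yw=0 if deg is None else np.radians((a-deg+180)%360-180)
    print('t',round(o['time_s'],2),'pos',o['position'].round(4),'yang',round(a,2),'w',round(float(o['width']),4),'F',np.round(o['force'],1),'q6',round(o['qpos'][5],2))
    print('dx %.4f dy %.4f dz %.4f yaw %.4f'%(*d,yw))
E
python3 -c "
from h import *
go(.4905,-.346,.2,-26)"
```

```text
t 0.1 pos [0.1322 0.5078 0.2496] yang 75.4 w 0.0856 F [-0.1 -0.3  0.3] q6 -0.07
dx -0.5619 dy -0.7359 dz 0.0505 yaw 1.7698
```

>>> {"method": "arm_command", "body": {
  "plan": [
    {"dx": -0.411, "dy": -0.315, "dz": 0, "yaw": 1.77},
    {"dx": -0.411, "dy": -0.315, "dz": 0, "yaw": 1.77},
    {"dx": -0.411, "dy": -0.315, "dz": 0, "yaw": 1.77},
    {"dx": -0.411, "dy": -0.315, "dz": 0, "yaw": 1.77},
    {"dx": -0.411, "dy": -0.315, "dz": 0, "yaw": 1.77},
    {"dx": -0.411, "dy": -0.315, "dz": 0, "yaw": 1.77},
    {"dx": -0.411, "dy": -0.315, "dz": 0, "yaw": 1.77},
    {"dx": -0.411, "dy": -0.315, "dz": 0, "yaw": 1.77},
    {"dx": -0.411, "dy": -0.315, "dz": 0, "yaw": 1.77},
    {"dx": -0.411, "dy": -0.315, "dz": 0, "yaw": 1.77},
    {"dx": -0.411, "dy": -0.315, "dz": 0, "yaw": 1.77},
    {"dx": -0.411, "dy": -0.315, "dz": 0, "yaw": 1.77}
  ],
  "grip": 0.7
}}

```text
time_s: 1.3
position: [0.4516, 0.0973, 0.2495]
eef_rot: [0.851, 0.526, -0.001, -0.0]
force: [-0.2, 0.6, -0.2]
width: 0.0598
finger_force: 0.0
```

```bash
python3 -c "
from h import *
go(.4905,-.346,.2,-26)
import pickle
pickle.dump(snap('wrist','w0'),open('w0.pkl','wb'))"
```

```text
t 1.3 pos [0.4516 0.0973 0.2495] yang -26.58 w 0.0598 F [-0.2  0.6 -0.2] q6 0.6
dx -0.3790 dy 0.2332 dz 0.0496 yaw -0.0101
```

>>> {"method": "arm_command", "body": {
  "plan": [
    {"dx": -0.379, "dy": 0.233, "dz": 0.0, "yaw": -0.01},
    {"dx": -0.379, "dy": 0.233, "dz": 0.0, "yaw": -0.01},
    {"dx": -0.379, "dy": 0.233, "dz": 0.0, "yaw": -0.01},
    {"dx": -0.379, "dy": 0.233, "dz": 0.0, "yaw": -0.01},
    {"dx": -0.379, "dy": 0.233, "dz": 0.0, "yaw": -0.01},
    {"dx": -0.379, "dy": 0.233, "dz": 0.0, "yaw": -0.01},
    {"dx": -0.379, "dy": 0.233, "dz": 0.0, "yaw": -0.01},
    {"dx": -0.379, "dy": 0.233, "dz": 0.0, "yaw": -0.01},
    {"dx": -0.379, "dy": 0.233, "dz": 0.03, "yaw": -0.01},
    {"dx": -0.379, "dy": 0.233, "dz": 0.05, "yaw": -0.01},
    {"dx": -0.379, "dy": 0.233, "dz": 0.05, "yaw": -0.01},
    {"dx": -0.379, "dy": 0.233, "dz": 0.05, "yaw": -0.01}
  ]
}}

```text
time_s: 2.55
position: [0.494, -0.3424, 0.2005]
eef_rot: [0.845, 0.535, 0.0, -0.0]
force: [-0.5, -0.1, 1.1]
width: 0.0596
finger_force: 0.0
```

```bash
python3 - <<'E'
from h import *
go(.4905,-.346,.1,-26)
import pickle
w0=pickle.load(open('w0.pkl','rb'));w1=snap('wrist','w1');pickle.dump(w1,open('w1.pkl','wb'))
cv2.imwrite('pics/ww.png',np.vstack([cv2.resize(w['color'],(400,300),interpolation=cv2.INTER_AREA) for w in(w0,w1)]))
print(w1['K'],np.linalg.inv(w1['view'])[:3,3])
E
```

```text
t 2.55 pos [ 0.494  -0.3424  0.2005] yang -25.33 w 0.0596 F [-0.5 -0.1  1.1] q6 -0.23
dx -0.0048 dy -0.0015 dz 0.1005 yaw 0.0118
[[427.56176447   0.         323.99646408]
 [  0.         427.56176447 239.07788615]
 [  0.           0.           1.        ]] [ 0.52346388 -0.28064648  0.32392765]
```

View pics/ww.png

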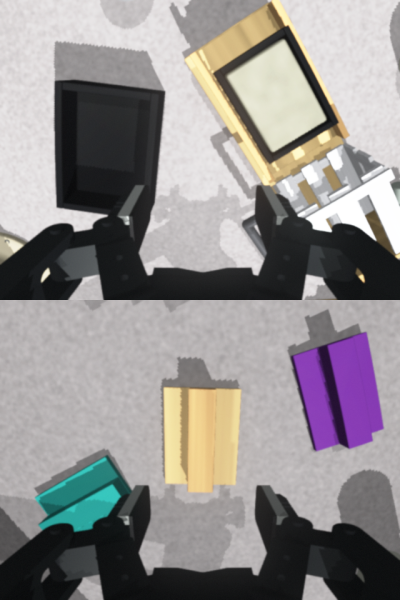

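The upper picture (w0) shows the shelf mould at half-scale pixel (275,95), with the jig's fences beside it. The lower one (w1) shows the board at (203,137), upright between the fingers, with purple and turquoise at the sides. I'll measure from both.

```bash
python3 - <<'E'
from h import *
import pickle
np.set_printoptions(precision=4,suppress=True)
w0=pickle.load(open('w0.pkl','rb'));w1=pickle.load(open('w1.pkl','rb'))
def rect(P):
    (c,wh,a)=cv2.minAreaRect((P[:,:2]*1000).astype(np.float32));return np.round(c,1),np.round(wh,1),round(a,2)
h=cv2.cvtColor(w1['color'],cv2.COLOR_BGR2HSV)
m=((h[...,0]>8)&(h[...,0]<30)&(h[...,1]>70)).astype(np.uint8);k,l,st,_=cv2.connectedComponentsWithStats(m);i=1+st[1:,4].argmax();print(st[i])
m=(l==i)
ys,xs=np.nonzero(m)
for y in range(160,300,20):
    x=np.nonzero(m[y])[0]; print(y,x.min(),x.max(),end=' | ')
L=[];Rr=[]
for y in range(155,285,5):
    x=np.nonzero(m[y])[0]; L.append((x.min(),y));Rr.append((x.max()+1,y))
PL=plane(w1,L,.01)[:,:2];PR=plane(w1,Rr,.01)[:,:2]
for P in(PL,PR):
    f=cv2.fitLine((P*1000).astype(np.float32),cv2.DIST_HUBER,0,.01,.01).ravel();print('\nside',f,np.degrees(np.arctan2(f[1],f[0])))
top=[(x,np.nonzero(m[:,x])[0].min()) for x in(270,280,290,350,360,370)]
bot=[(x,np.nonzero(m[:,x])[0].max()+1) for x in(270,280,290,350,360,370)]
print('top',top,plane(w1,top,.01)[:,:2]);print('bot',bot,plane(w1,bot,.01)[:,:2])
# mould in w0
I=w0['color'].astype(int);d=(I.max(2)<75).astype(np.uint8);d[:,:340]=0;d[270:]=0
k,l,st,_=cv2.connectedComponentsWithStats(d);i=1+st[1:,4].argmax();print(st[i])
cs,_=cv2.findContours((l==i).astype(np.uint8),cv2.RETR_CCOMP,cv2.CHAIN_APPROX_NONE);cs=sorted(cs,key=cv2.contourArea)[::-1]
for c,z in zip(cs[:2],(.086,.085)):print(rect(plane(w0,c.reshape(-1,2),z)))
E
```

```text
[  262   139   124   169 18850]
160 262 384 | 180 262 383 | 200 262 382 | 220 263 380 | 240 263 379 | 260 263 378 | 280 264 377 | 
side [   0.4498    0.8931  455.7681 -314.4408] 63.26642

side [   0.448     0.894   535.8105 -354.6692] 63.382328
top [(270, np.int64(139)), (280, np.int64(139)), (290, np.int64(140)), (350, np.int64(141)), (360, np.int64(141)), (370, np.int64(142))] [[ 0.482  -0.2757]
 [ 0.4885 -0.2789]
 [ 0.4947 -0.2826]
 [ 0.5334 -0.3017]
 [ 0.5399 -0.3048]
 [ 0.5462 -0.3085]]
bot [(270, np.int64(293)), (280, np.int64(294)), (290, np.int64(294)), (350, np.int64(295)), (360, np.int64(295)), (370, np.int64(296))] [[ 0.4274 -0.3818]
 [ 0.4342 -0.386 ]
 [ 0.4414 -0.3893]
 [ 0.484  -0.4104]
 [ 0.4912 -0.4138]
 [ 0.498  -0.418 ]]
[ 343   42  198  218 6415]
(array([543.3, 101.1]), array([ 89. , 119.7]), 6.3)
(array([542.7, 101.5]), array([ 74.3, 103.7]), 6.27)
```

```bash
python3 -c "
from h import *
go(.4896,-.3466,.035,-26.7)"
```

```text
t 2.6 pos [ 0.4944 -0.3424  0.2018] yang -25.31 w 0.0595 F [-0.3  0.5  0.6] q6 -0.23
dx -0.0059 dy -0.0028 dz 0.1668 yaw 0.0242
```

>>> {"method": "arm_command", "body": {
  "plan": [
    {"dx": -0.006, "dy": -0.003, "dz": 0.05, "yaw": 0.024},
    {"dx": -0.006, "dy": -0.003, "dz": 0.1, "yaw": 0.024},
    {"dx": -0.006, "dy": -0.003, "dz": 0.13, "yaw": 0.024},
    {"dx": -0.006, "dy": -0.003, "dz": 0.15, "yaw": 0.024},
    {"dx": -0.006, "dy": -0.003, "dz": 0.166, "yaw": 0.024},
    {"dx": -0.006, "dy": -0.003, "dz": 0.166, "yaw": 0.024},
    {"dx": -0.006, "dy": -0.003, "dz": 0.166, "yaw": 0.024}
  ]
}}

```text
time_s: 3.3
position: [0.4895, -0.3474, 0.0361]
eef_rot: [0.852, 0.524, 0.0, 0.001]
force: [-0.1, -0.3, 0.8]
width: 0.0599
finger_force: 0.0
```

>>> {"method": "arm_command", "body": {
  "plan": [
    {"dx": 0, "dy": 0, "dz": 0, "yaw": 0},
    {"dx": 0, "dy": 0, "dz": 0, "yaw": 0},
    {"dx": 0, "dy": 0, "dz": 0, "yaw": 0},
    {"dx": 0, "dy": 0, "dz": 0, "yaw": 0},
    {"dx": 0, "dy": 0, "dz": 0, "yaw": 0},
    {"dx": 0, "dy": 0, "dz": 0, "yaw": 0},
    {"dx": 0, "dy": 0, "dz": 0, "yaw": 0}
  ],
  "grip": 0,
  "newtons": 40
}}

```text
time_s: 4.0
position: [0.4894, -0.3479, 0.036]
eef_rot: [0.852, 0.524, 0.001, 0.001]
force: [0.7, -0.1, 5.9]
width: 0.0289
finger_force: 41.8
```

```bash
python3 -c "
from h import *
go(.5433,.1011,.2,6.3)"
```

```text
t 4.0 pos [ 0.4894 -0.3479  0.036 ] yang -26.81 w 0.0289 F [ 0.7 -0.1  5.9] q6 -0.21
dx 0.4249 dy -0.1539 dz -0.1646 yaw -0.5779
```

>>> {"method": "arm_command", "body": {
  "plan": [
    {"dx": 0, "dy": 0, "dz": -0.03, "yaw": 0},
    {"dx": 0, "dy": 0, "dz": -0.07, "yaw": 0},
    {"dx": 0, "dy": 0, "dz": -0.11, "yaw": 0},
    {"dx": 0, "dy": 0, "dz": -0.15, "yaw": 0},
    {"dx": 0.03, "dy": -0.01, "dz": -0.18, "yaw": -0.04},
    {"dx": 0.07, "dy": -0.025, "dz": -0.19, "yaw": -0.1},
    {"dx": 0.11, "dy": -0.04, "dz": -0.19, "yaw": -0.16},
    {"dx": 0.15, "dy": -0.055, "dz": -0.19, "yaw": -0.22},
    {"dx": 0.19, "dy": -0.07, "dz": -0.19, "yaw": -0.28},
    {"dx": 0.23, "dy": -0.085, "dz": -0.19, "yaw": -0.34},
    {"dx": 0.27, "dy": -0.1, "dz": -0.19, "yaw": -0.4},
    {"dx": 0.3, "dy": -0.11, "dz": -0.19, "yaw": -0.46}
  ]
}}

```text
time_s: 5.2
position: [0.5253, -0.0275, 0.2242]
eef_rot: [0.709, 0.706, 0.0, -0.0]
force: [0.8, 0.1, -2.0]
width: 0.0288
finger_force: 40.9
```

```bash
python3 -c "
from h import *
go(.5433,.0999,.2,6.3)"
```

```text
t 5.2 pos [ 0.5253 -0.0275  0.2242] yang -0.24 w 0.0288 F [ 0.8  0.1 -2. ] q6 -0.12
dx 0.1275 dy 0.0174 dz 0.0242 yaw -0.1142
```

>>> {"method": "arm_command", "body": {
  "plan": [
    {"dx": 0.03, "dy": 0.004, "dz": 0.0, "yaw": -0.05},
    {"dx": 0.06, "dy": 0.008, "dz": 0.0, "yaw": -0.114},
    {"dx": 0.09, "dy": 0.012, "dz": 0.0, "yaw": -0.114},
    {"dx": 0.11, "dy": 0.015, "dz": 0.01, "yaw": -0.114},
    {"dx": 0.12, "dy": 0.017, "dz": 0.03, "yaw": -0.114},
    {"dx": 0.1275, "dy": 0.0175, "dz": 0.05, "yaw": -0.114},
    {"dx": 0.1275, "dy": 0.0175, "dz": 0.06, "yaw": -0.114},
    {"dx": 0.1275, "dy": 0.0175, "dz": 0.06, "yaw": -0.114},
    {"dx": 0.1275, "dy": 0.0175, "dz": 0.06, "yaw": -0.114}
  ]
}}

```text
time_s: 6.1
position: [0.5444, 0.097, 0.165]
eef_rot: [0.669, 0.743, 0.0, 0.0]
force: [-0.5, -0.3, -1.1]
width: 0.0291
finger_force: 40.9
```

```bash
python3 - <<'E'
from h import *
import pickle
go(.5433,.0999,.123,6.3)
w=snap('wrist');s=snap('scene');t=snap('top')
for n,x in zip('wst',(w,s,t)):pickle.dump(x,open(n+'2.pkl','wb'))
r=lambda i,x,y,a,b,W,H:cv2.resize(i[y:y+b,x:x+a],(W,H),interpolation=cv2.INTER_CUBIC)
cv2.imwrite('pics/p2.png',np.hstack([cv2.resize(w['color'],(480,360)),np.vstack([r(s['color'],280,170,120,110,320,290)[:180],r(t['color'],235,200,120,110,320,290)[:180]])]))
E
```

```text
t 6.1 pos [0.5444 0.097  0.165 ] yang 6.04 w 0.0291 F [-0.5 -0.3 -1.1] q6 0.0
dx 0.0030 dy -0.0009 dz 0.0420 yaw -0.0045
```

View pics/p2.png

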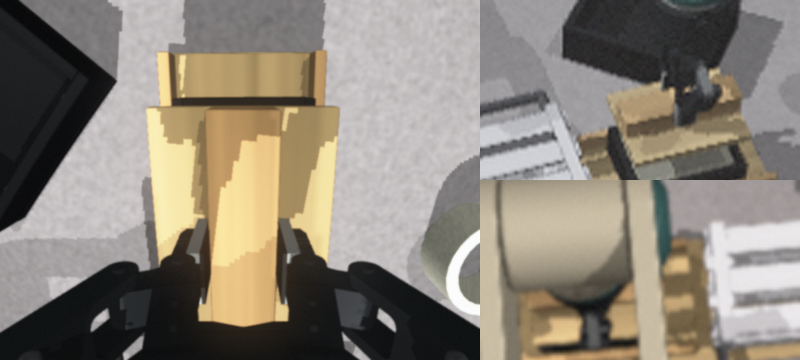

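The picture shows the board held above the mould: its far edge is at row 107 of the half view, and the mould's black rim sits just beyond it at row 97, centred between the fences. I'll work out the remaining offset.

```bash
python3 - <<'E'
from h import *
import pickle
np.set_printoptions(precision=4,suppress=True)
w=pickle.load(open('w2.pkl','rb'));g=w['color'].astype(int).max(2)
for x in(245,265,360,400):print(x,g[115:160,x].tolist())
for y in(150,170):
    r=w['color'].astype(int)[y];sat=r[:,2]-r[:,0];print(y,np.nonzero(sat>40)[0][[0,-1]])
r=g[131];print(r[215:245].tolist(),r[405:440].tolist())
a=np.radians(6.3);X=np.array([np.cos(a),np.sin(a)]);Y=np.array([-np.sin(a),np.cos(a)])
c=np.array([.5433,.1011])
bf=lambda uv,z:[(float((p[:2]-c)@X),float((p[:2]-c)@Y)) for p in plane(w,uv,z)]
print('board top edge',np.array(bf([[197,143],[450,143]],.139)))
print('mould edge',np.array(bf([[233,129],[416,129]],.086)))
E
```

```text
245 [188, 183, 180, 181, 180, 180, 180, 178, 181, 191, 213, 231, 235, 229, 190, 119, 64, 50, 51, 50, 52, 51, 53, 51, 54, 72, 103, 137, 161, 173, 179, 179, 181, 181, 179, 181, 182, 181, 181, 181, 182, 179, 181, 183, 181]
265 [191, 191, 191, 189, 190, 189, 190, 189, 190, 189, 190, 190, 187, 175, 137, 84, 51, 47, 48, 48, 51, 50, 50, 47, 54, 70, 98, 133, 153, 163, 166, 168, 167, 167, 166, 166, 168, 167, 168, 168, 168, 167, 167, 167, 168]
360 [188, 189, 188, 185, 186, 188, 188, 186, 187, 188, 187, 187, 177, 149, 103, 59, 46, 45, 46, 45, 46, 45, 44, 44, 50, 68, 89, 99, 101, 99, 108, 129, 150, 162, 169, 169, 169, 170, 171, 169, 170, 167, 166, 168, 166]
400 [155, 152, 150, 148, 150, 157, 164, 165, 163, 164, 164, 160, 154, 127, 87, 50, 40, 42, 41, 42, 43, 42, 42, 43, 50, 65, 97, 127, 147, 155, 156, 158, 156, 158, 157, 157, 159, 157, 159, 160, 158, 159, 158, 158, 161]
150 [195 451]
170 [196 450]
[249, 249, 249, 248, 248, 248, 248, 247, 247, 246, 244, 236, 207, 151, 101, 81, 72, 68, 65, 65, 69, 78, 83, 83, 75, 67, 66, 64, 64, 66] [37, 35, 38, 41, 41, 40, 41, 41, 40, 43, 46, 46, 55, 72, 97, 137, 169, 187, 190, 190, 189, 185, 185, 185, 185, 184, 180, 173, 173, 183, 188, 188, 187, 185, 187]
board top edge [[-0.043   0.0569]
 [ 0.0444  0.0565]]
mould edge [[-0.0412  0.0605]
 [ 0.0435  0.0601]]
```

>>> {"method": "arm_command", "body": {
  "plan": [
    {"dx": 0.003, "dy": 0, "dz": 0.0, "yaw": -0.004},
    {"dx": 0.003, "dy": 0, "dz": 0.01, "yaw": -0.004},
    {"dx": 0.003, "dy": 0, "dz": 0.02, "yaw": -0.004},
    {"dx": 0.003, "dy": 0, "dz": 0.03, "yaw": -0.004},
    {"dx": 0.003, "dy": 0, "dz": 0.036, "yaw": -0.004},
    {"dx": 0.003, "dy": 0, "dz": 0.04, "yaw": -0.004},
    {"dx": 0.003, "dy": 0, "dz": 0.042, "yaw": -0.004},
    {"dx": 0.003, "dy": 0, "dz": 0.0425, "yaw": -0.004},
    {"dx": 0.003, "dy": 0, "dz": 0.0425, "yaw": -0.004},
    {"dx": 0.003, "dy": 0, "dz": 0.0425, "yaw": -0.004}
  ]
}}

```text
time_s: 7.25
position: [0.5442, 0.1005, 0.1221]
eef_rot: [0.667, 0.745, 0.0, 0.0]
force: [-0.1, 0.5, -0.8]
width: 0.0289
finger_force: 41.0
```

```bash
python3 -c "
from h import *
go(.5433,.0999,.122,6.3)"
```

```text
t 7.25 pos [0.5442 0.1005 0.1221] yang 6.3 w 0.0289 F [-0.1  0.5 -0.8] q6 0.01
dx -0.0005 dy -0.0009 dz 0.0001 yaw -0.0000
```

>>> {"method": "arm_command", "body": {
  "plan": [
    {"dx": 0, "dy": 0, "dz": 0.001, "yaw": 0},
    {"dx": 0, "dy": 0, "dz": 0.0015, "yaw": 0},
    {"dx": 0, "dy": 0, "dz": 0.0015, "yaw": 0}
  ]
}}

```text
time_s: 7.55
position: [0.5442, 0.1005, 0.122]
eef_rot: [0.667, 0.745, 0.0, 0.0]
force: [-5.9, -0.6, 7.6]
width: 0.029
finger_force: 42.1
```

>>> {"method": "arm_command", "body": {
  "plan": [
    {"dx": 0, "dy": 0, "dz": 0, "yaw": 0},
    {"dx": 0, "dy": 0, "dz": 0, "yaw": 0},
    {"dx": 0, "dy": 0, "dz": 0, "yaw": 0},
    {"dx": 0, "dy": 0, "dz": 0, "yaw": 0},
    {"dx": 0, "dy": 0, "dz": 0, "yaw": 0},
    {"dx": 0, "dy": 0, "dz": 0, "yaw": 0}
  ],
  "grip": 0.7
}}

```text
time_s: 8.15
position: [0.5439, 0.1004, 0.1202]
eef_rot: [0.667, 0.745, 0.0, -0.0]
force: [-0.0, 0.4, 0.3]
width: 0.0596
finger_force: 0.0
```

>>> {"method": "arm_command", "body": {
  "plan": [
    {"dx": 0, "dy": 0, "dz": -0.01, "yaw": 0},
    {"dx": 0, "dy": 0, "dz": -0.03, "yaw": 0},
    {"dx": 0, "dy": 0, "dz": -0.06, "yaw": 0},
    {"dx": 0, "dy": 0, "dz": -0.09, "yaw": 0},
    {"dx": 0.03, "dy": 0, "dz": -0.1, "yaw": 0},
    {"dx": 0.07, "dy": 0, "dz": -0.1, "yaw": 0},
    {"dx": 0.09, "dy": 0, "dz": -0.1, "yaw": 0},
    {"dx": 0.1, "dy": 0, "dz": -0.1, "yaw": 0},
    {"dx": 0.1, "dy": 0, "dz": -0.1, "yaw": 0}
  ],
  "grip": 0.5
}}

```text
time_s: 9.05
position: [0.5328, 0.2006, 0.2207]
eef_rot: [0.667, 0.745, 0.0, 0.0]
force: [0.1, -0.4, 0.7]
width: 0.0429
finger_force: 0.0
```

```bash
python3 - <<'E'
from h import *
import pickle
go(.5433,.0999,.122,6.3)
w=snap('wrist');s=snap('scene');t=snap('top')
for n,x in zip('wst',(w,s,t)):pickle.dump(x,open(n+'3.pkl','wb'))
r=lambda i,x,y,a,b,W,H:cv2.resize(i[y:y+b,x:x+a],(W,H),interpolation=cv2.INTER_CUBIC)
cv2.imwrite('pics/p3.png',np.hstack([cv2.resize(w['color'],(480,360)),np.vstack([r(s['color'],245,190,160,90,320,180),r(t['color'],235,210,160,90,320,180)])]))
E
```

```text
t 9.05 pos [0.5328 0.2006 0.2207] yang 6.39 w 0.0429 F [ 0.1 -0.4  0.7] q6 0.18
dx -0.1012 dy -0.0008 dz 0.0987 yaw 0.0016
```

View pics/p3.png

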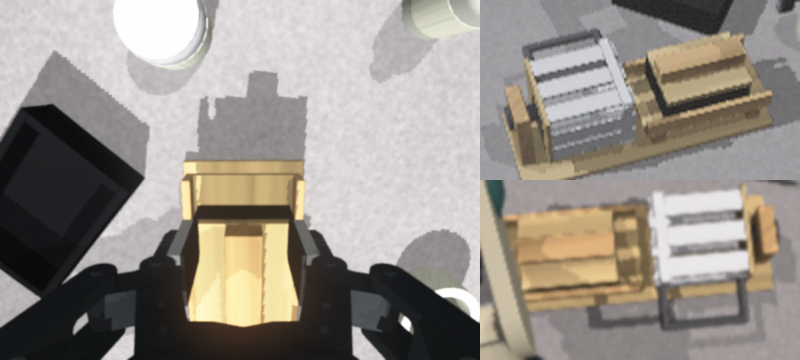

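The board sits flush on the mould in both the scene and top crops, batten up. The gripper is clear, behind the +y end. Next I'll shut the fingers, lower them and push.

>>> {"method": "arm_command", "body": {
  "plan": [
    {"dx": 0, "dy": 0, "dz": 0, "yaw": 0},
    {"dx": 0, "dy": 0, "dz": 0, "yaw": 0},
    {"dx": 0, "dy": 0, "dz": 0, "yaw": 0},
    {"dx": 0, "dy": 0, "dz": 0.03, "yaw": 0},
    {"dx": 0, "dy": 0, "dz": 0.06, "yaw": 0},
    {"dx": 0, "dy": 0, "dz": 0.09, "yaw": 0},
    {"dx": 0, "dy": 0, "dz": 0.12, "yaw": 0},
    {"dx": 0, "dy": 0, "dz": 0.135, "yaw": 0},
    {"dx": 0, "dy": 0, "dz": 0.135, "yaw": 0}
  ],
  "grip": 0
}}

```text
time_s: 10.1
position: [0.5317, 0.1994, 0.083]
eef_rot: [0.667, 0.745, -0.002, -0.001]
force: [-0.7, -0.8, 0.4]
width: 0.0003
finger_force: 0.0
```

>>> {"method": "arm_command", "body": {
  "plan": [
    {"dx": -0.01, "dy": 0, "dz": 0, "yaw": 0},
    {"dx": -0.02, "dy": 0, "dz": 0, "yaw": 0},
    {"dx": -0.025, "dy": 0, "dz": 0, "yaw": 0},
    {"dx": -0.03, "dy": 0, "dz": 0, "yaw": 0},
    {"dx": -0.035, "dy": 0, "dz": 0, "yaw": 0},
    {"dx": -0.04, "dy": 0, "dz": 0, "yaw": 0},
    {"dx": -0.045, "dy": 0, "dz": 0, "yaw": 0},
    {"dx": -0.05, "dy": 0, "dz": 0, "yaw": 0},
    {"dx": -0.055, "dy": 0, "dz": 0, "yaw": 0},
    {"dx": -0.06, "dy": 0, "dz": 0, "yaw": 0}
  ]
}}

```text
time_s: 11.1
position: [0.5401, 0.1414, 0.0868]
eef_rot: [0.667, 0.745, 0.002, -0.0]
force: [-1.0, 6.7, 2.6]
width: 0.0001
finger_force: 3.1
```

```bash
python3 -c "
from h import *
go(.5433,.1011,.085,6.3)"
```

```text
t 11.1 pos [0.5401 0.1414 0.0868] yang 6.35 w 0.0001 F [-1.   6.7  2.6] q6 0.08
dx -0.0404 dy -0.0013 dz 0.0017 yaw 0.0009
```

>>> {"method": "arm_command", "body": {
  "plan": [
    {"dx": -0.008, "dy": 0, "dz": 0, "yaw": 0},
    {"dx": -0.016, "dy": 0, "dz": 0, "yaw": 0},
    {"dx": -0.024, "dy": 0, "dz": 0, "yaw": 0},
    {"dx": -0.032, "dy": 0, "dz": 0, "yaw": 0},
    {"dx": -0.04, "dy": 0, "dz": 0, "yaw": 0},
    {"dx": -0.048, "dy": 0, "dz": 0, "yaw": 0},
    {"dx": -0.054, "dy": 0, "dz": 0, "yaw": 0},
    {"dx": -0.06, "dy": 0, "dz": 0, "yaw": 0},
    {"dx": -0.066, "dy": 0, "dz": 0, "yaw": 0},
    {"dx": -0.072, "dy": 0, "dz": 0, "yaw": 0}
  ]
}}

```text
time_s: 12.1
position: [0.5483, 0.0702, 0.0874]
eef_rot: [0.667, 0.745, 0.003, -0.0]
force: [-0.8, 10.4, 7.6]
width: -0.0003
finger_force: 5.0
```

```bash
python3 - <<'E'
from h import *
import pickle
go(.5586,-.088,.085,6.3)
s=snap('scene');w=snap('wrist');r=lambda i,x,y,a,b,W,H:cv2.resize(i[y:y+b,x:x+a],(W,H),interpolation=cv2.INTER_CUBIC)
cv2.imwrite('pics/p4.png',np.hstack([cv2.resize(w['color'],(480,360)),r(s['color'],245,185,120,135,320,360)]))
E
```

```text
t 12.1 pos [0.5483 0.0702 0.0874] yang 6.36 w -0.0003 F [-0.8 10.4  7.6] q6 -0.05
dx -0.1584 dy -0.0073 dz 0.0018 yaw 0.0010
```

View pics/p4.png

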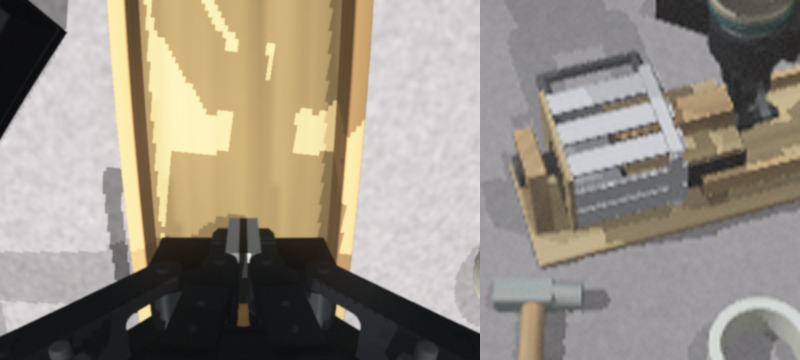

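The pair is sliding level and is partly inside the cradle. I'll keep pushing.

>>> {"method": "arm_command", "body": {
  "plan": [
    {"dx": -0.006, "dy": 0, "dz": 0, "yaw": 0},
    {"dx": -0.012, "dy": 0, "dz": 0, "yaw": 0},
    {"dx": -0.018, "dy": 0, "dz": 0, "yaw": 0},
    {"dx": -0.024, "dy": 0, "dz": 0, "yaw": 0},
    {"dx": -0.03, "dy": 0, "dz": 0, "yaw": 0},
    {"dx": -0.035, "dy": 0, "dz": 0, "yaw": 0},
    {"dx": -0.04, "dy": 0, "dz": 0, "yaw": 0},
    {"dx": -0.042, "dy": 0, "dz": 0, "yaw": 0}
  ]
}}

```text
time_s: 13.0
position: [0.5524, 0.0276, 0.0863]
eef_rot: [0.667, 0.745, 0.001, -0.0]
force: [-1.2, 5.7, 2.2]
width: -0.0003
finger_force: 3.3
```

>>> {"method": "arm_command", "body": {
  "plan": [
    {"dx": -0.002, "dy": 0, "dz": 0, "yaw": 0},
    {"dx": -0.004, "dy": 0, "dz": 0, "yaw": 0},
    {"dx": -0.006, "dy": 0, "dz": 0, "yaw": 0}
  ]
}}

```text
time_s: 13.3
position: [0.5529, 0.0218, 0.0861]
eef_rot: [0.667, 0.745, 0.001, -0.0]
force: [-0.1, 1.5, -1.5]
width: 0.0
finger_force: 1.0
```

>>> {"method": "arm_command", "body": {
  "plan": [
    {"dx": -0.002, "dy": 0, "dz": 0, "yaw": 0},
    {"dx": -0.004, "dy": 0, "dz": 0, "yaw": 0}
  ]
}}

```text
time_s: 13.5
position: [0.5533, 0.0177, 0.086]
eef_rot: [0.667, 0.745, 0.001, -0.0]
force: [-0.3, 6.1, 2.0]
width: 0.0002
finger_force: 3.0
```

>>> {"method": "arm_command", "body": {
  "plan": [
    {"dx": -0.002, "dy": 0, "dz": 0, "yaw": 0},
    {"dx": -0.004, "dy": 0, "dz": 0, "yaw": 0}
  ]
}}

```text
time_s: 13.7
position: [0.5535, 0.0151, 0.086]
eef_rot: [0.667, 0.745, 0.002, -0.002]
force: [-4.5, 19.2, 3.3]
width: -0.0006
finger_force: 1.6
```

>>> {"method": "arm_command", "body": {
  "plan": [
    {"dx": -0.002, "dy": 0, "dz": 0, "yaw": 0},
    {"dx": -0.003, "dy": 0, "dz": 0, "yaw": 0}
  ]
}}

```text
time_s: 13.9
position: [0.5534, 0.015, 0.0861]
eef_rot: [0.666, 0.746, 0.003, -0.004]
force: [-5.8, 29.1, 6.3]
width: -0.0003
finger_force: 0.4
```

```bash
python3 - <<'E'
from h import *
import pickle
go(.5586,-.088,.085,6.3)
s=snap('scene');w=snap('top');r=lambda i,x,y,a,b,W,H:cv2.resize(i[y:y+b,x:x+a],(W,H),interpolation=cv2.INTER_CUBIC)
cv2.imwrite('pics/p5.png',np.hstack([r(w['color'],265,200,130,100,468,360),r(s['color'],245,185,110,120,330,360)]))
E
```

```text
t 13.9 pos [0.5534 0.015  0.0861] yang 6.47 w -0.0003 F [-5.8 29.1  6.3] q6 -0.16
dx -0.1029 dy -0.0064 dz 0.0001 yaw 0.0030
```

View pics/p5.png

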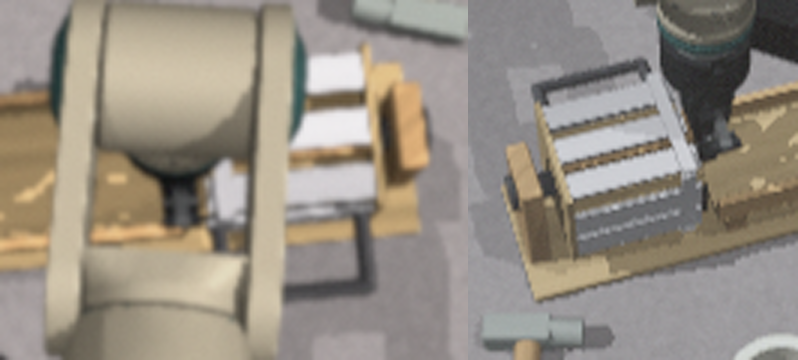

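The push stopped at a hard 29 N, with the TCP where home was predicted, so the pair is against the end wall. I'll back off and view the mouth and the handle.

>>> {"method": "arm_command", "body": {
  "plan": [
    {"dx": 0.015, "dy": 0, "dz": 0, "yaw": 0},
    {"dx": 0.04, "dy": 0, "dz": -0.01, "yaw": 0},
    {"dx": 0.06, "dy": 0, "dz": -0.04, "yaw": 0},
    {"dx": 0.06, "dy": 0, "dz": -0.08, "yaw": 0},
    {"dx": 0.06, "dy": 0, "dz": -0.12, "yaw": 0},
    {"dx": 0.04, "dy": -0.02, "dz": -0.15, "yaw": 0},
    {"dx": 0.0, "dy": -0.04, "dz": -0.16, "yaw": 0},
    {"dx": -0.03, "dy": -0.07, "dz": -0.16, "yaw": 0},
    {"dx": -0.06, "dy": -0.1, "dz": -0.16, "yaw": 0},
    {"dx": -0.075, "dy": -0.105, "dz": -0.16, "yaw": 0},
    {"dx": -0.075, "dy": -0.105, "dz": -0.16, "yaw": 0},
    {"dx": -0.075, "dy": -0.105, "dz": -0.16, "yaw": 0}
  ],
  "grip": 0.4
}}

```text
time_s: 15.2
position: [0.4578, -0.0762, 0.2456]
eef_rot: [0.668, 0.745, 0.0, 0.0]
force: [-0.4, -0.4, -0.3]
width: 0.0341
finger_force: 0.0
```

```bash
python3 - <<'E'
from h import *
import pickle
go(.4577,-.0718,.095,6.3)
w=snap('wrist');t=snap('top')
pickle.dump(w,open('w6.pkl','wb'));pickle.dump(t,open('t6.pkl','wb'))
cv2.imwrite('pics/w6.png',w['color'])
E
```

```text
t 15.2 pos [ 0.4578 -0.0762  0.2456] yang 6.24 w 0.0341 F [-0.4 -0.4 -0.3] q6 -0.35
dx 0.0044 dy 0.0002 dz 0.1506 yaw -0.0010
```

View pics/w6.png

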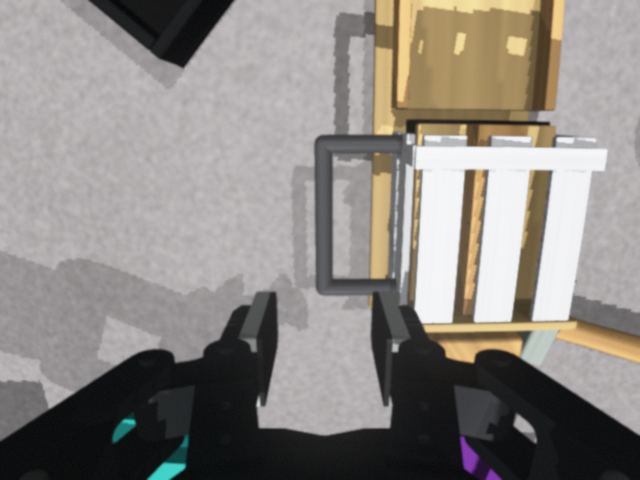

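The view shows the handle bar at column 324, rows 137–293. The mould and board ends stand just out of the mouth at rows 121–125. Now to measure these.

```bash
python3 - <<'E'
from h import *
import pickle
np.set_printoptions(precision=4,suppress=True)
w=pickle.load(open('w6.pkl','rb'));g=w['color'].astype(int).max(2)
a=np.radians(6.3);Rm=np.array([[np.cos(a),np.sin(a)],[-np.sin(a),np.cos(a)]])
for y in(180,215,250):
    b=np.nonzero(g[y,300:345]<110)[0]+300;p=plane(w,[[b[0],y],[b[-1]+1,y]],.085);print(y,b[0],b[-1],p[:,:2].mean(0))
P=plane(w,[[324,141],[324,289]],.085)[:,:2];print('bar ends',P,'mid',P.mean(0),'yaw',np.degrees(np.arctan2(-(P[0]-P[1])[0],(P[0]-P[1])[1])),np.linalg.norm(P[0]-P[1]))
for x in(430,500,530):print(x,g[112:150,x].tolist())
h=P.mean(0)
# jig-y relative to handle mid (=cradle_centre y)
f=lambda uv,z:((plane(w,uv,z)[:,:2]-h)@Rm.T)
print('mould top edge',f([[430,121],[530,122]],.0845),'board',f([[430,125],[530,126]],.0945))
print('mouth',f([[430,147],[530,149]],.1285),'sleeve end',f([[430,325],[530,325]],.1285))
E
```

```text
180 315 332 [ 0.4544 -0.0469]
215 315 331 [ 0.4567 -0.0706]
250 316 331 [ 0.4597 -0.0953]
bar ends [[ 0.4517 -0.0215]
 [ 0.4629 -0.1242]] mid [ 0.4573 -0.0729] yaw 6.215709453550219 0.1033271747347712
430 [125, 125, 124, 123, 124, 122, 113, 82, 50, 39, 57, 99, 149, 169, 177, 175, 175, 175, 174, 174, 174, 172, 174, 198, 232, 245, 246, 244, 232, 207, 193, 189, 190, 193, 213, 236, 246, 248]
500 [121, 124, 121, 122, 124, 123, 119, 110, 76, 44, 28, 40, 86, 137, 162, 168, 168, 169, 167, 168, 169, 168, 166, 177, 212, 235, 232, 208, 190, 188, 186, 187, 187, 185, 190, 221, 240, 246]
530 [117, 117, 120, 118, 119, 120, 117, 116, 100, 65, 32, 31, 68, 131, 183, 212, 220, 220, 221, 221, 221, 222, 221, 216, 211, 222, 230, 226, 215, 207, 192, 184, 180, 179, 177, 203, 238, 246]
mould top edge [[0.0688 0.0647]
 [0.1357 0.0651]] board [[0.0666 0.0622]
 [0.1312 0.0626]]
mouth [[0.059  0.0506]
 [0.1164 0.0502]] sleeve end [[ 0.0662 -0.0583]
 [ 0.1308 -0.0593]]
```

```bash
python3 - <<'E'
from h import *
go(.4573,-.0729,.091,6.3)
for A in range(0,180,30):
    a=np.radians(A);t=np.radians(A+3*np.arange(1,11))
    print(A,' '.join('%.4f,%.4f'%(.106*(np.cos(a)-np.cos(x)),-.106*(np.sin(x)-np.sin(a))) for x in t))
E
```

```text
t 15.3 pos [ 0.458  -0.0755  0.2453] yang 6.34 w 0.0341 F [ 0.   0.9 -0.4] q6 -0.35
dx 0.0026 dy -0.0005 dz 0.1543 yaw 0.0008
0 0.0001,-0.0055 0.0006,-0.0111 0.0013,-0.0166 0.0023,-0.0220 0.0036,-0.0274 0.0052,-0.0328 0.0070,-0.0380 0.0092,-0.0431 0.0116,-0.0481 0.0142,-0.0530
30 0.0029,-0.0047 0.0060,-0.0093 0.0094,-0.0137 0.0130,-0.0179 0.0168,-0.0220 0.0209,-0.0258 0.0251,-0.0294 0.0295,-0.0328 0.0341,-0.0359 0.0388,-0.0388
60 0.0049,-0.0026 0.0099,-0.0050 0.0150,-0.0072 0.0202,-0.0090 0.0256,-0.0106 0.0310,-0.0119 0.0364,-0.0129 0.0419,-0.0136 0.0475,-0.0141 0.0530,-0.0142
90 0.0055,0.0001 0.0111,0.0006 0.0166,0.0013 0.0220,0.0023 0.0274,0.0036 0.0328,0.0052 0.0380,0.0070 0.0431,0.0092 0.0481,0.0116 0.0530,0.0142
120 0.0047,0.0029 0.0093,0.0060 0.0137,0.0094 0.0179,0.0130 0.0220,0.0168 0.0258,0.0209 0.0294,0.0251 0.0328,0.0295 0.0359,0.0341 0.0388,0.0388
150 0.0026,0.0049 0.0050,0.0099 0.0072,0.0150 0.0090,0.0202 0.0106,0.0256 0.0119,0.0310 0.0129,0.0364 0.0136,0.0419 0.0141,0.0475 0.0142,0.0530
```

>>> {"method": "arm_command", "body": {
  "plan": [
    {"dx": 0.003, "dy": 0, "dz": 0.04, "yaw": 0},
    {"dx": 0.003, "dy": 0, "dz": 0.08, "yaw": 0},
    {"dx": 0.003, "dy": 0, "dz": 0.11, "yaw": 0},
    {"dx": 0.003, "dy": 0, "dz": 0.13, "yaw": 0},
    {"dx": 0.003, "dy": 0, "dz": 0.145, "yaw": 0},
    {"dx": 0.003, "dy": 0, "dz": 0.154, "yaw": 0},
    {"dx": 0.003, "dy": 0, "dz": 0.154, "yaw": 0},
    {"dx": 0.003, "dy": 0, "dz": 0.154, "yaw": 0}
  ]
}}

```text
time_s: 16.1
position: [0.4579, -0.0729, 0.0919]
eef_rot: [0.667, 0.745, 0.0, 0.0]
force: [0.2, -0.3, 0.5]
width: 0.0342
finger_force: 0.0
```

>>> {"method": "arm_command", "body": {
  "plan": [
    {"dx": 0, "dy": 0, "dz": 0, "yaw": 0},
    {"dx": 0, "dy": 0, "dz": 0, "yaw": 0},
    {"dx": 0, "dy": 0, "dz": 0, "yaw": 0},
    {"dx": 0, "dy": 0, "dz": 0, "yaw": 0},
    {"dx": 0, "dy": 0, "dz": 0, "yaw": 0}
  ],
  "grip": 0,
  "newtons": 30
}}

```text
time_s: 16.6
position: [0.4573, -0.0732, 0.0923]
eef_rot: [0.667, 0.745, -0.0, -0.0]
force: [-5.2, 0.9, 4.7]
width: 0.0105
finger_force: 29.5
```

>>> {"method": "arm_command", "body": {
  "plan": [
    {"dx": 0, "dy": 0.0001, "dz": -0.0055, "yaw": 0},
    {"dx": 0, "dy": 0.0006, "dz": -0.0111, "yaw": 0},
    {"dx": 0, "dy": 0.0013, "dz": -0.0166, "yaw": 0},
    {"dx": 0, "dy": 0.0023, "dz": -0.022, "yaw": 0},
    {"dx": 0, "dy": 0.0036, "dz": -0.0274, "yaw": 0},
    {"dx": 0, "dy": 0.0052, "dz": -0.0328, "yaw": 0},
    {"dx": 0, "dy": 0.007, "dz": -0.038, "yaw": 0},
    {"dx": 0, "dy": 0.0092, "dz": -0.0431, "yaw": 0},
    {"dx": 0, "dy": 0.0116, "dz": -0.0481, "yaw": 0},
    {"dx": 0, "dy": 0.0142, "dz": -0.053, "yaw": 0}
  ]
}}

```text
time_s: 17.6
position: [0.4694, -0.0718, 0.1441]
eef_rot: [0.667, 0.745, -0.002, -0.003]
force: [-15.3, -3.4, 0.6]
width: 0.0104
finger_force: 29.5
```

>>> {"method": "arm_command", "body": {
  "plan": [
    {"dx": 0, "dy": 0.0029, "dz": -0.0047, "yaw": 0},
    {"dx": 0, "dy": 0.006, "dz": -0.0093, "yaw": 0},
    {"dx": 0, "dy": 0.0094, "dz": -0.0137, "yaw": 0},
    {"dx": 0, "dy": 0.013, "dz": -0.0179, "yaw": 0},
    {"dx": 0, "dy": 0.0168, "dz": -0.022, "yaw": 0},
    {"dx": 0, "dy": 0.0209, "dz": -0.0258, "yaw": 0},
    {"dx": 0, "dy": 0.0251, "dz": -0.0294, "yaw": 0},
    {"dx": 0, "dy": 0.0295, "dz": -0.0328, "yaw": 0},
    {"dx": 0, "dy": 0.0341, "dz": -0.0359, "yaw": 0},
    {"dx": 0, "dy": 0.0388, "dz": -0.0388, "yaw": 0}
  ]
}}

```text
time_s: 18.6
position: [0.5089, -0.0675, 0.1884]
eef_rot: [0.667, 0.745, -0.001, -0.0]
force: [-24.4, 0.6, 24.2]
width: 0.0106
finger_force: 30.9
```

```bash
python3 -c "
from h import *
go(.4573+.053,-.0729+.0058,.0923+.0918,6.3)"
```

```text
t 18.6 pos [ 0.5089 -0.0675  0.1884] yang 6.29 w 0.0106 F [-24.4   0.6  24.2] q6 -0.31
dx 0.0002 dy 0.0014 dz 0.0043 yaw -0.0002
```

>>> {"method": "arm_command", "body": {
  "plan": [
    {"dx": 0, "dy": -0.001, "dz": -0.004, "yaw": 0},
    {"dx": 0, "dy": 0.004, "dz": -0.0066, "yaw": 0},
    {"dx": 0, "dy": 0.009, "dz": -0.009, "yaw": 0},
    {"dx": 0, "dy": 0.014, "dz": -0.0112, "yaw": 0},
    {"dx": 0, "dy": 0.0192, "dz": -0.013, "yaw": 0},
    {"dx": 0, "dy": 0.0246, "dz": -0.0146, "yaw": 0},
    {"dx": 0, "dy": 0.03, "dz": -0.0159, "yaw": 0},
    {"dx": 0, "dy": 0.0354, "dz": -0.0169, "yaw": 0},
    {"dx": 0, "dy": 0.0409, "dz": -0.0176, "yaw": 0},
    {"dx": 0, "dy": 0.0465, "dz": -0.0181, "yaw": 0},
    {"dx": 0, "dy": 0.052, "dz": -0.0182, "yaw": 0}
  ]
}}

```text
time_s: 19.7
position: [0.5622, -0.0615, 0.204]
eef_rot: [0.667, 0.745, 0.001, 0.001]
force: [-7.2, 0.2, 9.7]
width: 0.0105
finger_force: 31.8
```

```bash
python3 -c "
from h import *
go(.4573+.106*.994,-.0729+.106*.11,.0923+.106,6.3)"
```

```text
t 19.7 pos [ 0.5622 -0.0615  0.204 ] yang 6.31 w 0.0105 F [-7.2  0.2  9.7] q6 -0.28
dx 0.0002 dy 0.0005 dz 0.0057 yaw 0.0001
```

>>> {"method": "arm_command", "body": {
  "plan": [
    {"dx": 0, "dy": 0.0055, "dz": -0.001, "yaw": 0},
    {"dx": 0, "dy": 0.0111, "dz": -0.0007, "yaw": 0},
    {"dx": 0, "dy": 0.0166, "dz": 0.0, "yaw": 0},
    {"dx": 0, "dy": 0.022, "dz": 0.001, "yaw": 0},
    {"dx": 0, "dy": 0.0274, "dz": 0.0023, "yaw": 0},
    {"dx": 0, "dy": 0.0328, "dz": 0.004, "yaw": 0},
    {"dx": 0, "dy": 0.038, "dz": 0.0058, "yaw": 0},
    {"dx": 0, "dy": 0.0431, "dz": 0.008, "yaw": 0},
    {"dx": 0, "dy": 0.0481, "dz": 0.0104, "yaw": 0},
    {"dx": 0, "dy": 0.053, "dz": 0.013, "yaw": 0}
  ]
}}

```text
time_s: 20.7
position: [0.6151, -0.0555, 0.1907]
eef_rot: [0.667, 0.745, 0.001, 0.001]
force: [-5.8, -0.4, 5.9]
width: 0.0102
finger_force: 31.1
```

```bash
python3 -c "
from h import *
go(.4573+.159*.994,-.0729+.159*.11,.0923+.0918,6.3)"
```

```text
t 20.7 pos [ 0.6151 -0.0555  0.1907] yang 6.32 w 0.0102 F [-5.8 -0.4  5.9] q6 -0.26
dx 0.0000 dy 0.0002 dz 0.0066 yaw 0.0003
```

>>> {"method": "arm_command", "body": {
  "plan": [
    {"dx": 0, "dy": 0.0047, "dz": 0.0029, "yaw": 0},
    {"dx": 0, "dy": 0.0093, "dz": 0.006, "yaw": 0},
    {"dx": 0, "dy": 0.0137, "dz": 0.0094, "yaw": 0},
    {"dx": 0, "dy": 0.0179, "dz": 0.013, "yaw": 0},
    {"dx": 0, "dy": 0.022, "dz": 0.0168, "yaw": 0},
    {"dx": 0, "dy": 0.0258, "dz": 0.0209, "yaw": 0},
    {"dx": 0, "dy": 0.0294, "dz": 0.0251, "yaw": 0},
    {"dx": 0, "dy": 0.0328, "dz": 0.0295, "yaw": 0},
    {"dx": 0, "dy": 0.0359, "dz": 0.0341, "yaw": 0},
    {"dx": 0, "dy": 0.0388, "dz": 0.0388, "yaw": 0}
  ]
}}

```text
time_s: 21.7
position: [0.6536, -0.0512, 0.1506]
eef_rot: [0.667, 0.745, 0.001, 0.0]
force: [-4.8, 1.5, 4.7]
width: 0.0106
finger_force: 32.0
```

>>> {"method": "arm_command", "body": {
  "plan": [
    {"dx": 0, "dy": 0.0026, "dz": 0.0049, "yaw": 0},
    {"dx": 0, "dy": 0.005, "dz": 0.0099, "yaw": 0},
    {"dx": 0, "dy": 0.0072, "dz": 0.015, "yaw": 0},
    {"dx": 0, "dy": 0.009, "dz": 0.0202, "yaw": 0},
    {"dx": 0, "dy": 0.0106, "dz": 0.0256, "yaw": 0},
    {"dx": 0, "dy": 0.0119, "dz": 0.031, "yaw": 0},
    {"dx": 0, "dy": 0.0129, "dz": 0.0364, "yaw": 0},
    {"dx": 0, "dy": 0.0136, "dz": 0.0419, "yaw": 0},
    {"dx": 0, "dy": 0.0141, "dz": 0.0475, "yaw": 0},
    {"dx": 0, "dy": 0.0142, "dz": 0.053, "yaw": 0}
  ]
}}

```text
time_s: 22.7
position: [0.6678, -0.0495, 0.0973]
eef_rot: [0.667, 0.745, 0.001, 0.0]
force: [-3.8, 0.3, 7.5]
width: 0.0103
finger_force: 34.3
```

```bash
python3 -c "
from h import *
go(.4573+.212*.994,-.0729+.212*.11,.0923,6.3)"
```

```text
t 22.7 pos [ 0.6678 -0.0495  0.0973] yang 6.32 w 0.0103 F [-3.8  0.3  7.5] q6 -0.24
dx -0.0001 dy 0.0002 dz 0.0050 yaw 0.0003
```

Near the stop now. I'll press down in small steps until the force rises.

>>> {"method": "arm_command", "body": {
  "plan": [
    {"dx": 0, "dy": 0, "dz": 0.002, "yaw": 0},
    {"dx": 0, "dy": 0, "dz": 0.004, "yaw": 0},
    {"dx": 0, "dy": 0, "dz": 0.004, "yaw": 0}
  ]
}}

```text
time_s: 23.0
position: [0.6678, -0.0495, 0.0943]
eef_rot: [0.667, 0.745, 0.001, 0.001]
force: [-4.6, 2.0, 8.8]
width: 0.01
finger_force: 34.7
```

>>> {"method": "arm_command", "body": {
  "plan": [
    {"dx": 0, "dy": 0, "dz": 0.002, "yaw": 0},
    {"dx": 0, "dy": 0, "dz": 0.003, "yaw": 0},
    {"dx": 0, "dy": 0, "dz": 0.003, "yaw": 0}
  ]
}}

```text
time_s: 23.3
position: [0.6679, -0.0495, 0.0941]
eef_rot: [0.667, 0.745, 0.001, 0.001]
force: [-13.5, 2.6, 21.5]
width: 0.0104
finger_force: 35.9
```

>>> {"method": "arm_command", "body": {
  "plan": [
    {"dx": 0, "dy": 0, "dz": 0, "yaw": 0},
    {"dx": 0, "dy": 0, "dz": 0, "yaw": 0},
    {"dx": 0, "dy": 0, "dz": 0, "yaw": 0},
    {"dx": 0, "dy": 0, "dz": 0, "yaw": 0},
    {"dx": 0, "dy": 0, "dz": 0, "yaw": 0}
  ],
  "grip": 0.45
}}

```text
time_s: 23.8
position: [0.6689, -0.0498, 0.0904]
eef_rot: [0.667, 0.745, 0.002, 0.002]
force: [5.4, 0.1, 3.7]
width: 0.038
finger_force: 0.0
```

>>> {"method": "arm_command", "body": {
  "plan": [
    {"dx": 0, "dy": 0, "dz": -0.01, "yaw": 0},
    {"dx": 0, "dy": 0, "dz": -0.03, "yaw": 0},
    {"dx": 0, "dy": 0, "dz": -0.06, "yaw": 0},
    {"dx": 0, "dy": 0, "dz": -0.1, "yaw": 0},
    {"dx": 0, "dy": 0, "dz": -0.14, "yaw": 0},
    {"dx": -0.04, "dy": 0, "dz": -0.16, "yaw": 0},
    {"dx": -0.08, "dy": 0, "dz": -0.16, "yaw": 0},
    {"dx": -0.12, "dy": 0, "dz": -0.16, "yaw": 0},
    {"dx": -0.13, "dy": 0, "dz": -0.16, "yaw": 0},
    {"dx": -0.13, "dy": 0, "dz": -0.16, "yaw": 0}
  ]
}}

```text
time_s: 24.8
position: [0.6813, -0.1809, 0.2484]
eef_rot: [0.668, 0.744, -0.0, -0.001]
force: [0.3, 0.2, 0.7]
width: 0.0385
finger_force: 0.0
```

```bash
python3 - <<'E'
from h import *
go(.6,-.1,.2,6.3)
s=snap('scene');t=snap('top');w=snap('wrist');r=lambda i,x,y,a,b,W,H:cv2.resize(i[y:y+b,x:x+a],(W,H),interpolation=cv2.INTER_CUBIC)
cv2.imwrite('pics/p7.png',np.hstack([cv2.resize(w['color'],(480,360)),np.vstack([r(s['color'],245,185,128,72,320,180),r(s['color'],245,230,128,72,320,180)])]))
E
```

```text
t 24.8 pos [ 0.6813 -0.1809  0.2484] yang 6.15 w 0.0385 F [0.3 0.2 0.7] q6 -0.42
dx 0.0891 dy -0.0721 dz 0.0486 yaw -0.0026
```

View pics/p7.png

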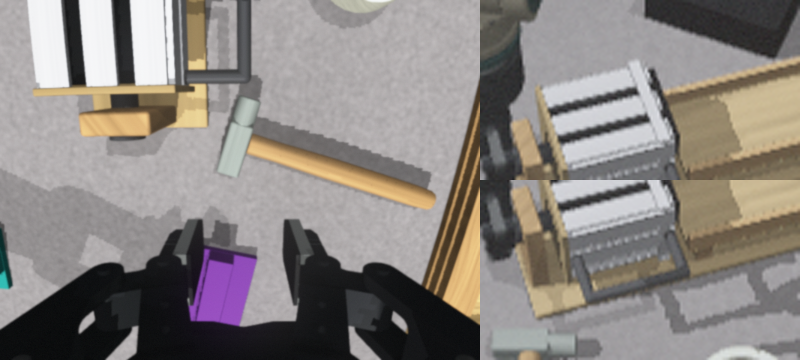

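The handle is over on the +x side. The slats show the black mould on top, the post is at (118,122), and the hammer is undisturbed. I'll check the handle's height numerically before handing in.

```bash
python3 - <<'E'
from h import *
np.set_printoptions(precision=1,suppress=True)
s=snap('scene');w=snap('wrist')
a=np.radians(6.3);X=np.array([np.cos(a),np.sin(a),0]);Y=np.array([-np.sin(a),np.cos(a),0])
C=np.array([.5627,-.0613,.085])
g=s['color'].max(2).astype(int)
for d in(0,3,6,9,12):
    t=np.radians(180-d);c=C+.106*(-np.cos(t)*X+np.array([0,0,np.sin(t)]))
    print(d,'scene ends',proj(s,[c-.05*Y,c+.05*Y]).ravel(),'mid',proj(s,[c])[0],'wrist -y end',proj(w,[c-.05*Y,c-.02*Y]).ravel())
for x in(300,307,315):print(x,g[258:290,x].tolist())
gw=w['color'].max(2).astype(int);print(gw[60,305:345].tolist())
E
```

```text
0 scene ends [288.2 277.3 325.9 267.4] mid [307.2 272.3] wrist -y end [325.4 104.1 325.5  55.5]
3 scene ends [288.1 276.1 325.9 266.2] mid [307.1 271.1] wrist -y end [325.2 103.8 325.3  54.2]
6 scene ends [287.9 274.8 325.9 264.8] mid [307.1 269.8] wrist -y end [324.5 103.4 324.6  52.8]
9 scene ends [287.8 273.4 325.9 263.4] mid [307.  268.4] wrist -y end [323.3 103.1 323.4  51.4]
12 scene ends [287.6 272.  325.8 261.9] mid [306.8 266.9] wrist -y end [321.6 102.7 321.6  50. ]
300 [117, 111, 119, 128, 142, 130, 114, 121, 120, 121, 135, 147, 143, 127, 102, 103, 92, 71, 83, 134, 160, 157, 160, 155, 146, 142, 140, 142, 151, 160, 160, 164]
307 [117, 130, 141, 123, 105, 119, 121, 122, 132, 145, 145, 132, 106, 105, 97, 75, 86, 104, 137, 161, 162, 156, 141, 138, 140, 141, 153, 158, 158, 159, 157, 157]
315 [143, 133, 109, 122, 119, 122, 122, 117, 131, 121, 74, 76, 76, 66, 90, 115, 117, 142, 162, 162, 162, 163, 154, 153, 157, 160, 164, 161, 162, 160, 157, 158]
[170, 174, 175, 175, 176, 175, 176, 175, 172, 163, 140, 98, 76, 74, 77, 83, 85, 91, 94, 96, 96, 94, 93, 89, 85, 77, 71, 66, 72, 106, 146, 168, 174, 173, 173, 173, 178, 179, 179, 179]
```

```bash
python3 -c "
from h import *
print(workorder.job_done())"
```

```text
the job is handed in; nothing more can be done
None
```

The job is handed in (no verdict returned): the board was laid flush on the mould, the pair was pushed home at about 29 N, and the cradle was swung over at about 0.5 rad/s to its far stop, where the handle measured level; how the block lies under the mould was not measured.

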